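Open the film coater's gap by four clicks

ROBOT

A 6-joint arm with a two-finger parallel gripper is mounted at the origin on the work surface. World frame = base frame: x ahead of the robot, y to its left, z up, the work surface at z = 0. Lengths are in mm, angles in rad, forces in N, time in s.
With the tool pointing down it reaches from about 275 to 750 mm from the base axis. Payload 10.2 kg.
Tool frame: the origin (TCP) lies midway between the tips of the shut fingers; the grasp point (between the pads) lies grasp_offset behind it (grasp_offset is the distance from the TCP to the grasp point, in mm); x points along the fingers, z is the direction in which the jaws open and shut, and the axes are right-handed (so a half turn about x gives the same grasp; the last joint's range is limited). The gripper opens to 85 mm and grips with 20 to 120 N. Pads are 22 mm wide; open, the fingers measure 114 mm over their backs; the gripper's body (76 mm by 85 mm) begins 54 mm behind the grasp point. The pads swing forward as they close: fully open they stand 13 mm farther back than shut.
Start: joints at [1.018, 0.313, 1.498, -0, 1.331, -0.223], TCP at [170.036, 496.708, 231.294] pointing down, gripper open.
Joint ranges: [-2.94, 2.94], [-0.97, 2.17], [0.19, 2.56], [-1.23, 4.37], [0.02, 3.11], [-2.88, 2.88]. Speed limits (rad/s): [2.39, 2.39, 3.01, 3.14, 3.14, 3.14].

INTERFACE

Orientations are given as a unit quaternion [w, x, y, z].
In Python, from rig import sense, capture, calibration, finish_job, grasp_offset gives the robot as it stands.
- The arm moves only by the shell command python3 -m jog 'ROWS' [FORCE]. ROWS is JSON, a list of rows, each an object with "linear": the shift along the tool's x, y, z scaled (see below), a list of three; "rotation": the turn, a rotation vector about the tool's x, y, z scaled (see below), a list of three; "grip": the finger opening in mm, from 0 to 85.4. A call has 1 to 20 rows; each row is the pose to reach, as a shift and turn from the pose measured when the call began, along the tool's axes at that moment; what a row does not reach only later rows make up. The controller multiplies each number of a shift by 0.3 m and each number of a turn by 0.5 rad. A row lasts 1/12 s, in which the tool goes at most 41.7 mm and 7.16 degrees, less where a joint would pass 70% of its speed; a pose out of reach is approached as far as the arm can. A call with a number of a shift or a turn outside -1 to 1 is refused whole. A call with a gripper value outside its range is refused whole. The fingers move at their own pace and stop on an object; FORCE is the grip in N (left out, the last holds). Time passes only in rows, so rows that repeat a pose let the fingers close. It gives the time, the measured TCP pose, the force and the opening at its end, in the units of the state.
- sense(): the state, without advancing time (a new reading comes with each control period).
- capture(name): name is "scene" or "top"; returns (picture, depth): 384x512x3 uint8, red, green, blue; 384x512 float32, mm along the optical axis (not along the pixel's ray), 0 where there is no reading.
- calibration(name): a dict with "intrinsics" (3x3 intrinsics, pixels), "world_from_camera" (4x4, takes a point from camera to world coordinates). Camera axes: x right, y up, looking along -z (the intrinsics and any distortion apply to the point x, -y, -z); pixel columns grow to the right and rows downward; lengths in mm; the calibration is good to about 2 mm. A picture is of the moment at which its call begins. calibration takes no time and is no camera call.
- finish_job(): hands the job in, once; it reports no verdict.
The state is a dict: "time_s": time; "joints": joint angles; "dq": joint speeds; "tau": joint torques, N m; "eef_pos": TCP position; "ee_rot": TCP orientation; "force": force on the tool from outside, world axes, zero at the start; "wrist_torque": the same for the moment, N m; "grip_width": opening from 0.0 (shut) to 1.0 (fully open).
Only numpy, scipy, OpenCV 4.12 (cv2) and the standard library are available. Lean on these libraries where they do the work, as an engineer would, in place of code of your own. Each camera call takes 0.05 s, during which the arm holds its last target.

TASK

The next film needs a thicker coat: with the fingertip pushing on the white peg of the film coater's blue dial, turn the dial clockwise (seen from above) exactly four clicks from where it stands, without letting it run on to a fifth click. Push gently, do not pinch or grip the peg, leave the dial resting in its fourth click-stop, and leave the bottle, the dish, the jar and the spatula where they are.

Things in the scene. Friction and masses are not known exactly. Their poses are not given: they have to be found in the camera images.
- gap_dial (a joint): the blue gap dial, a flat disc 86 mm across, 14 mm thick, turning about a vertical axis. Value in rad, growing clockwise seen from above; 0 is the click-stop where it starts. Click-stops every 20 degrees (0.349 rad), both ways. Pushed at the peg it resists with about 5 N, fading to nothing half-way (10 degrees), then snaps by itself into the next stop and stays there when let go
- dial_axis (a point): the centre of the dial's flat top face, on its vertical axis, 84 mm above the table
- dial_peg (a point): centre of the top end of the white finger peg, an upright round pin 12 mm in diameter standing 26 mm up from the dial's flat top (top end 110 mm above the table), 32 mm from the dial's axis. It is fixed to the dial and goes round with it; push on its side
- coater: film coater, fixed: grey bed 230 x 325 mm, 40 mm high, from -70 to 160 mm in x and -260 to 65 mm in y of its origin, which lies on the dial's axis at table level (x, y along the bed's edges). Beside the dial a steel casting blade with black end blocks (tops 65 mm up) and an amber film
- bottle: loose white plastic bottle, 54 mm across and 105 mm high, on the table to the +y side of the coater; origin at the centre of its underside; leave it alone
- dish: loose dark metal dish, 80 mm across and 14 mm high, on the table to the robot's side of the coater; origin at the centre of its underside; leave it alone
- jar: loose amber jar with a black lid, 42 mm across and 45 mm high, standing on the amber film; origin at the centre of its underside; leave it alone
- spatula: loose spatula with a blue handle, 170 mm long, lying flat on the table between the robot and the bottle; origin near its middle; leave it alone
- dial_unit: the dial's fixed round black housing on the coater's bed, 108 mm across, its top 66 mm above the table, with white ticks 20 degrees apart; it bears the dial (underside 70 mm, flat top 84 mm above the table). Origin on the dial's axis at table level; its yaw is random

How it is judged (in metres and radians):
At the end, for the whole second after the job is handed in: the dial rests in the click-stop four clicks (80 degrees, within 6 degrees) clockwise of where it started, and the bottle, dish, jar and spatula lie within 10 mm of where they were (value of joint gap_dial between 1.296 and 1.496 rad and velocity of joint gap_dial between -0.05 and 0.05 rad/s and distance of each of bottle, dish, jar, spatula from where it was at the start of the episode below 0.01 m); the robot touches nothing.
It fails at once if the dial was turned past the fourth stop towards a fifth click (more than 93 degrees from the start) (value of joint gap_dial above 1.62 rad).
It fails at once if the dial was turned back, anticlockwise, by more than half a click (value of joint gap_dial below -0.2 rad).
It fails at once if the dial was pushed too hard or its peg gripped (over 25 N between the fingers and the dial with its housing) (contact force between the fingers and dial_unit above 25 N).
It fails at once if the dial was pushed with the arm or the gripper's body in place of the fingers (contact force between the arm and dial_unit above 3 N).
It fails at once if the bottle, dish, jar or spatula was moved or lifted by more than 20 mm (distance of any of bottle, dish, jar, spatula from where it was at the start of the episode above 0.02 m).
It also fails if it takes over 40 s, if anything falls off the work surface, if the arm or the gripper's body presses on something with over 40 N, if the wrist force passes 120 N, or if a joint passes its speed limit or range.

## Working session

There is one attempt and no reset: what is moved stays moved. The work goes in short steps, Python scripts to look and compute and a shell command to move; the robot and the scene stay as the last step left them, time stands still between calls to the robot, and variables do not carry over. Pictures are saved under pics/ and viewed, and the job is handed in when it is done.

```bash
mkdir -p pics; ls
python3 - <<'E'
from rig import sense,capture,calibration,grasp_offset
import cv2,numpy as np
print(sense(),grasp_offset)
for n in("scene","top"):
    p,d=capture(n);cv2.imwrite(f"pics/{n}0.png",p[...,::-1]);np.savez(f"{n}0.npz",p=p,d=d)
    c=calibration(n);print({k:np.round(np.array(v),3).tolist() for k,v in c.items()})
E
```

```text
pics
{'time_s': 0.0, 'joints': array([ 1.01760379e+00,  3.13455315e-01,  1.49842544e+00, -1.13463095e-05,
        1.33101838e+00, -2.23441127e-01]), 'dq': array([ 0.00182429, -0.00130271,  0.0003718 , -0.00062729, -0.00051403,
       -0.00058054]), 'tau': array([-6.82512073e-04, -4.12273264e+01, -2.59740329e+01, -2.56935182e-04,
        4.09498578e-03, -3.26303984e-05]), 'eef_pos': array([169.89498328, 496.47786205, 230.7367466 ]), 'ee_rot': array([ 0.5748591 , -0.41133744,  0.57570803,  0.41097298]), 'force': array([-0.62136893, -0.21796348, -0.07723371]), 'wrist_torque': array([ 0.06505595,  0.01439511, -0.01904796]), 'grip_width': 1.000557695043501} 18.700000000000003
{'intrinsics': [[415.637, 0.0, 264.021], [0.0, 415.637, 193.09], [0.0, 0.0, 1.0]], 'world_from_camera': [[0.146, -0.615, 0.775, 1244.548], [0.989, 0.103, -0.105, -11.338], [-0.015, 0.782, 0.623, 630.671], [0.0, 0.0, 0.0, 1.0]]}
{'intrinsics': [[491.572, 0.0, 251.577], [0.0, 491.572, 185.337], [0.0, 0.0, 1.0]], 'world_from_camera': [[0.001, 0.997, -0.08, 461.837], [-1.0, 0.003, 0.019, 80.671], [0.019, 0.08, 0.997, 1440.7], [0.0, 0.0, 0.0, 1.0]]}
```

View pics/scene0.png

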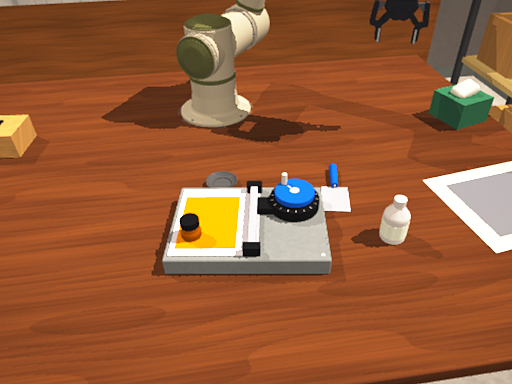

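View pics/top0.png

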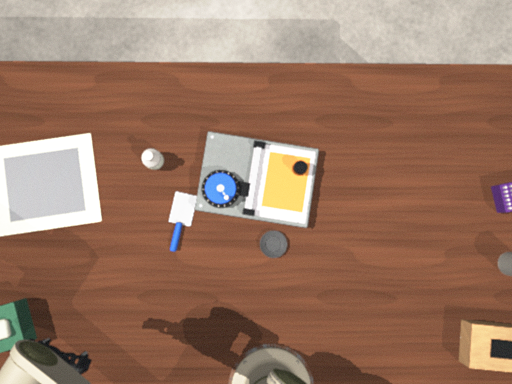

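The scene view shows the dial at about (295,195) with the peg at (284,178). In the top view the dial is at about (221,188), the jar at (300,168), the dish at (273,244), the bottle at (152,158) and the spatula at (180,220). Next I'll zoom in and measure.

```bash
cat > h.py <<'E'
import numpy as np,cv2
from rig import sense,capture,calibration
def world(n,u,v,d):
    c=calibration(n);K=np.array(c["intrinsics"]);T=np.array(c["world_from_camera"])
    x=(u-K[0,2])/K[0,0]*d;y=-(v-K[1,2])/K[1,1]*d
    return (T@np.array([x,y,-d,1]))[:3]
def at_z(n,u,v,z):
    a=world(n,u,v,0.);b=world(n,u,v,1000.)
    return a+(b-a)*(z-a[2])/(b[2]-a[2])
def cloud(n,d):
    v,u=np.mgrid[:384,:512].astype(float)
    c=calibration(n);K=np.array(c["intrinsics"]);T=np.array(c["world_from_camera"])
    P=np.stack([(u-K[0,2])/K[0,0]*d,-(v-K[1,2])/K[1,1]*d,-d],-1)
    return P@T[:3,:3].T+T[:3,3]
E
python3 - <<'E'
from h import *
for n,(u,v) in dict(top=(221,188),scene=(293,190)).items():
    z=np.load(n+"0.npz");p,d=z["p"],z["d"];P=cloud(n,d)
    h=cv2.cvtColor(p,cv2.COLOR_RGB2HSV)
    R=P[...,0];
    r=slice(v-40,v+40),slice(u-50,u+50)
    blue=np.zeros(d.shape,bool);blue[r]=(abs(h[r][...,0].astype(int)-108)<15)&(h[r][...,1]>150)&(h[r][...,2]>90)
    blue&=(P[...,2]>75)&(P[...,2]<92)
    vv,uu=np.nonzero(blue);print(n,blue.sum(),"z",np.median(P[blue][:,2]))
    X=np.array([at_z(n,a,b,84) for a,b in zip(uu,vv)])[:,:2]
    hull=cv2.convexHull(X.astype(np.float32));c,rad=cv2.minEnclosingCircle(hull);print("circ",c,rad,"mean",X.mean(0))
    pg=np.zeros(d.shape,bool);pg[r]=(P[r][...,2]>96)
    vv,uu=np.nonzero(pg);Q=P[pg];print("peg px",uu.mean(),vv.mean(),len(Q),Q.min(0),Q.max(0),Q[Q[:,2]>106].mean(0))
    cv2.imwrite(f"pics/{n}z.png",cv2.resize(p[v-35:v+35,u-45:u+45,::-1],None,fx=8,fy=8,interpolation=cv2.INTER_NEAREST))
E
```

```text
top 631 z 84.2650126249141
circ (563.0543823242188, 142.7552032470703) 42.67036056518555 mean [564.64598266 143.6002106 ]
peg px 222.62962962962962 187.25925925925927 54 [461.83658763  80.67118393  98.66554081] [ 542.17647842  130.26102953 1440.70044219] [ 483.77662831   94.01260224 1049.50283271]
scene 789 z 82.87801721133337
circ (572.410888671875, 143.79917907714844) 47.78477096557617 mean [574.89260633 144.77087386]
peg px 285.9166666666667 183.95238095238096 84 [533.6100632  -11.33813189  96.41196952] [1244.54750575  133.98555685  630.67125307] [1009.47219913   35.30901897  456.65695511]
```

Run:
```python
from h import *
C=np.array([563,143.])
for n in("top","scene"):
    z=np.load(n+"0.npz");p,d=z["p"],z["d"];P=cloud(n,d)
    m=(d>0)&(np.hypot(P[...,0]-563,P[...,1]-143)<60)&(P[...,2]>92)&(P[...,2]<130)
    Q=P[m];vv,uu=np.nonzero(m)
    print(n,m.sum(),uu.min(),uu.max(),vv.min(),vv.max(),Q[:,2].max());t=Q[:,2]>105
    print(Q[t].mean(0),Q.mean(0),Q.min(0),Q.max(0))
    b=(d>0)&(P[...,2]>15)&(P[...,2]<200)
    # coater bed edges
    bed=(d>0)&(abs(P[...,2]-40)<5)&(abs(P[...,0]-580)<170)&(abs(P[...,1]-60)<200)
    print("bed rect",cv2.minAreaRect(P[bed][:,:2].astype(np.float32)))
```

```text
top 19 224 230 193 199 115.01587447355223
[536.43272593 126.03200619 110.62856996] [536.798873   124.55408356 108.17446869] [531.14828721 114.46972489  92.03517949] [548.87617403 130.26102953 115.01587447]
bed rect ((592.996337890625, 39.6136474609375), (324.5660400390625, 230.16659545898438), 81.08861541748047)
scene 54 282 287 173 182 111.0176320803522
[539.34007403 128.34394825 108.4843285 ] [541.04127593 128.38210237 102.38058668] [533.6100632  122.99451158  92.30054235] [545.30033374 134.57156552 111.01763208]
bed rect ((594.9293823242188, 42.67622375488281), (324.64739990234375, 232.4584197998047), 80.95442962646484)
```

View pics/topz.png

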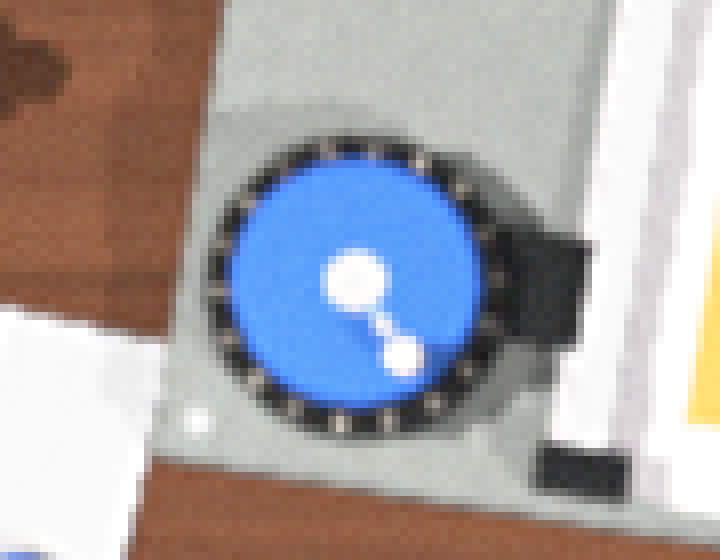

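View pics/scenez.png

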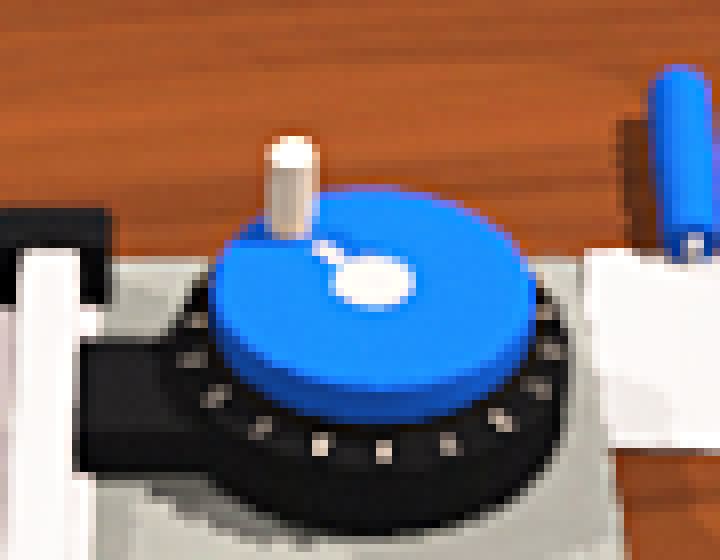

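```bash
cat >> h.py <<'E'
from scipy.spatial.transform import Rotation as Ro
def tool():
    s=sense();q=s["ee_rot"];return s,np.array(s["eef_pos"]),Ro.from_quat(np.r_[q[1:],q[0]])
def goal(pos,ydir):
    """down-pointing goal with tool y along ydir"""
    s,p,R=tool();x=np.array([0,0,-1.]);y=np.r_[ydir,0]/np.linalg.norm(ydir);z=np.cross(x,y)
    G=Ro.from_matrix(np.stack([x,y,z],1))
    print("lin",np.round(R.inv().apply(np.array(pos)-p)/300,4),"rot",np.round((R.inv()*G).as_rotvec()/.5,4))
E
python3 - <<'E'
from h import *
s,p,R=tool();print(R.as_matrix().round(3))
a=at_z("top",219.9,187.5,84);b=at_z("top",225.9,197.0,110);print("top",a,b,np.hypot(*(b-a)[:2]),np.degrees(np.arctan2(*(b-a)[1::-1])))
# scene crop origin u0=248,v0=155
a=at_z("scene",248+372/8-.5,155+280/8-.5,84);b=at_z("scene",248+292/8-.5,155+152/8-.5,110);print("scene",a,b,np.hypot(*(b-a)[:2]),np.degrees(np.arctan2(*(b-a)[1::-1])))
for sg in(1,-1): goal([551,104,200],[sg*.156,sg*.988])
E
```

```text
[[-0.001 -0.946  0.324]
 [-0.001  0.324  0.946]
 [-1.     0.    -0.001]]
top [564.55552012 142.65481412  84.        ] [536.83187836 125.06218949 110.        ] 32.834444626526036 -147.6019645938179
scene [562.82510714 145.16725987  84.        ] [537.43911166 127.85232733 110.        ] 30.728743144698768 -145.70341865913414
lin [ 0.1033 -1.6255 -0.8264] rot [ 2.7953e+00 -2.0000e-03  1.2000e-03]
lin [ 0.1033 -1.6255 -0.8264] rot [-3.4879e+00 -1.2000e-03 -2.1000e-03]
```

```bash
python3 -m jog '[{"linear":[0,-0.81,-0.41],"rotation":[1,0,0],"grip":0},{"linear":[0,-0.81,-0.41],"rotation":[1,0,0],"grip":0},{"linear":[0,-0.81,-0.41],"rotation":[1,0,0],"grip":0},{"linear":[0,-0.81,-0.41],"rotation":[1,0,0],"grip":0},{"linear":[0,-0.81,-0.41],"rotation":[1,0,0],"grip":0},{"linear":[0,-0.81,-0.41],"rotation":[1,0,0],"grip":0},{"linear":[0,-0.81,-0.41],"rotation":[1,0,0],"grip":0},{"linear":[0,-0.81,-0.41],"rotation":[1,0,0],"grip":0},{"linear":[0,-0.81,-0.41],"rotation":[1,0,0],"grip":0}]' 20
python3 - <<'E'
from h import *
print(sense()); goal([551,104,200],[.156,.988])
E
```

```text
time_s: 0.85
eef_pos: [360.4, 300.7, 230.6]
ee_rot: [0.659, -0.255, 0.66, 0.255]
force: [-0.5, 0.0, -0.5]
grip_width: -0.001
{'time_s': 0.85, 'joints': array([ 4.45260373e-01,  1.91576298e-01,  1.65634008e+00, -5.09597083e-04,
        1.29533619e+00, -2.93202776e-01]), 'dq': array([ 0.04638583, -0.00629161,  0.0041217 ,  0.00581083,  0.00101213,
        0.0101161 ]), 'tau': array([ -2.03494415, -34.72735047, -25.82666337,  -0.11810614,
        -0.03973193,  -0.15021482]), 'eef_pos': array([360.42981395, 300.73107391, 230.60807858]), 'ee_rot': array([ 0.65886128, -0.25545721,  0.6600053 ,  0.25502239]), 'force': array([-0.46421447,  0.00301752, -0.48810643]), 'wrist_torque': array([ 0.02497775, -0.05118829, -0.00235048]), 'grip_width': -0.0012705861694267382}
lin [ 0.102  -0.9126  0.0284] rot [ 1.7904e+00 -3.2000e-03  1.5000e-03]
```

```bash
python3 -m jog '[{"linear":[0,-0.9,0],"rotation":[1,0,0],"grip":0},{"linear":[0,-0.9,0],"rotation":[1,0,0],"grip":0},{"linear":[0,-0.9,0],"rotation":[1,0,0],"grip":0},{"linear":[0,-0.9,0],"rotation":[1,0,0],"grip":0},{"linear":[0,-0.9,0],"rotation":[1,0,0],"grip":0},{"linear":[0,-0.9,0],"rotation":[1,0,0],"grip":0},{"linear":[0,-0.9,0],"rotation":[1,0,0],"grip":0},{"linear":[0,-0.9,0],"rotation":[1,0,0],"grip":0},{"linear":[0,-0.9,0],"rotation":[1,0,0],"grip":0}]'
python3 - <<'E'
from h import *
print(sense()["joints"]); goal([529,103.7,150],[.156,.988])
E
```

```text
time_s: 1.6
eef_pos: [542.1, 101.6, 230.0]
ee_rot: [0.701, -0.084, 0.703, 0.084]
force: [-0.3, 0.6, -0.3]
grip_width: -0.001
[-2.67597469e-02  3.74009247e-01  1.41620639e+00 -8.42321626e-04
  1.35395188e+00 -2.65019248e-01]
lin [ 0.2667  0.0171 -0.04  ] rot [ 0.7901 -0.0053  0.0013]
```

```bash
python3 -m jog '[{"linear":[0.2667,0.017,-0.04],"rotation":[0.79,-0.005,0.001],"grip":0},{"linear":[0.2667,0.017,-0.04],"rotation":[0.79,-0.005,0.001],"grip":0},{"linear":[0.2667,0.017,-0.04],"rotation":[0.79,-0.005,0.001],"grip":0},{"linear":[0.2667,0.017,-0.04],"rotation":[0.79,-0.005,0.001],"grip":0},{"linear":[0.2667,0.017,-0.04],"rotation":[0.79,-0.005,0.001],"grip":0},{"linear":[0.2667,0.017,-0.04],"rotation":[0.79,-0.005,0.001],"grip":0}]'
python3 - <<'E'
from h import *
print(sense()["joints"]); goal([529,103.7,93],[.156,.988])
for n,(u,v) in dict(top=(225,195),scene=(290,170)).items():
    p,d=capture(n);cv2.imwrite(f"pics/{n}1.png",cv2.resize(p[v-45:v+45,u-55:u+55,::-1],None,fx=6,fy=6,interpolation=cv2.INTER_NEAREST))
E
```

```text
time_s: 2.1
eef_pos: [529.5, 104.6, 151.4]
ee_rot: [0.706, 0.054, 0.704, -0.054]
force: [1.1, -0.8, 0.3]
grip_width: -0.002
[-2.21259039e-02  4.18073538e-01  1.56700923e+00 -4.07408218e-05
  1.15398407e+00  1.29746702e-01]
lin [ 0.1946 -0.0033 -0.0015] rot [ 0.0095  0.005  -0.0006]
```

View pics/scene1.png

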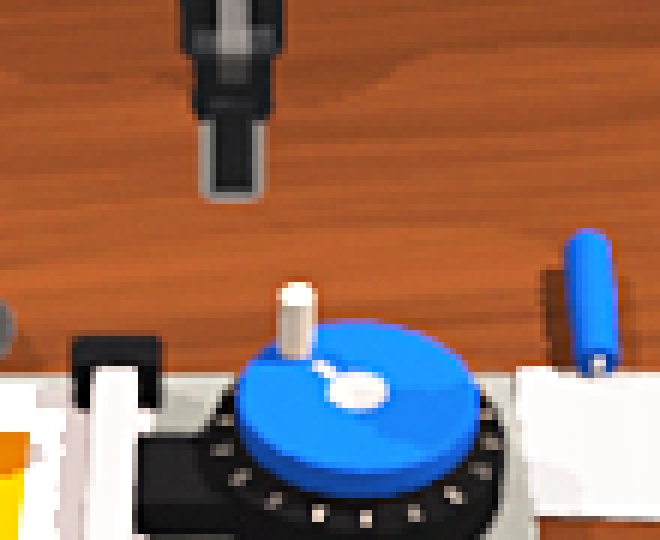

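View pics/top1.png

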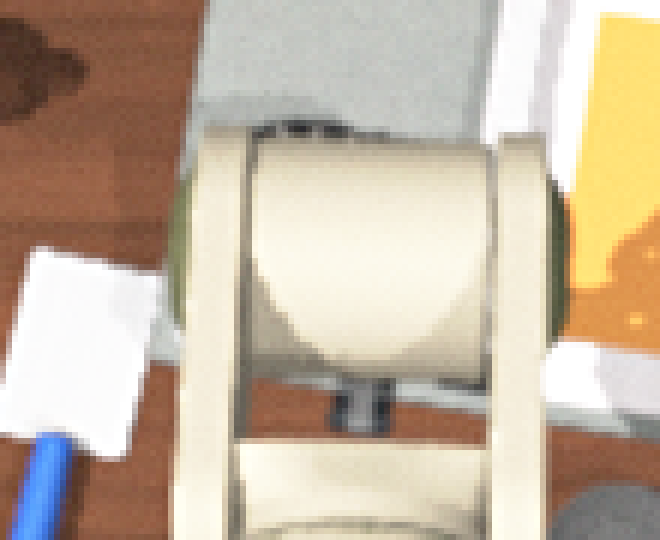

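The scene view has a clear sight of the peg (px 295,320) and the shut fingers (px 232,160), which are to its left and above it. The top view is blocked by the arm. I'll lower to z≈93.

```bash
python3 -m jog '[{"linear":[0.1,-0.003,-0.001],"rotation":[0.01,0.005,0],"grip":0},{"linear":[0.15,-0.003,-0.001],"rotation":[0.01,0.005,0],"grip":0},{"linear":[0.18,-0.003,-0.001],"rotation":[0.01,0.005,0],"grip":0},{"linear":[0.193,-0.003,-0.001],"rotation":[0.01,0.005,0],"grip":0},{"linear":[0.193,-0.003,-0.001],"rotation":[0.01,0.005,0],"grip":0},{"linear":[0.193,-0.003,-0.001],"rotation":[0.01,0.005,0],"grip":0},{"linear":[0.193,-0.003,-0.001],"rotation":[0.01,0.005,0],"grip":0}]'
cat > look.py <<'E'
import sys
from h import *
p,d=capture("scene");u,v=290,180
cv2.imwrite(f"pics/s_{sys.argv[1]}.png",cv2.resize(p[v-45:v+45,u-55:u+55,::-1],None,fx=6,fy=6,interpolation=cv2.INTER_NEAREST))
s=sense();print(s["time_s"],s["eef_pos"],s["force"])
A=np.array([563.8,143.8]);n=np.array([.156,.988]);e=np.array([.988,-.156]);q=s["eef_pos"][:2]-A
print("s",q@n,"lat",q@e,"Fn",s["force"][:2]@n,"Fe",s["force"][:2]@e)
P=cloud("scene",d);m=(d>0)&(np.hypot(P[...,0]-A[0],P[...,1]-A[1])<46)&(P[...,2]>104)&(P[...,2]<113)&(p.min(-1)>150)
if m.sum():
    c=P[m].mean(0);print("peg?",m.sum(),c,"angle",np.degrees(np.arctan2(c[1]-A[1],c[0]-A[0])))
E
python3 look.py a
```

```text
time_s: 2.78
eef_pos: [529.8, 103.3, 94.3]
ee_rot: [0.705, 0.056, 0.704, -0.056]
force: [-0.1, -0.4, -0.6]
grip_width: 0.002
2.8333 [529.69992646 103.29782715  94.23941772] [-0.49033756  0.4663943   0.72741802]
s -45.335758252873646 lat -27.372533691744117 Fn 0.38430491169524233 Fe -0.557211018539741
peg? 24 [539.70823162 126.19287714 108.10055152] angle -143.8393344145803
```

View pics/s_a.png

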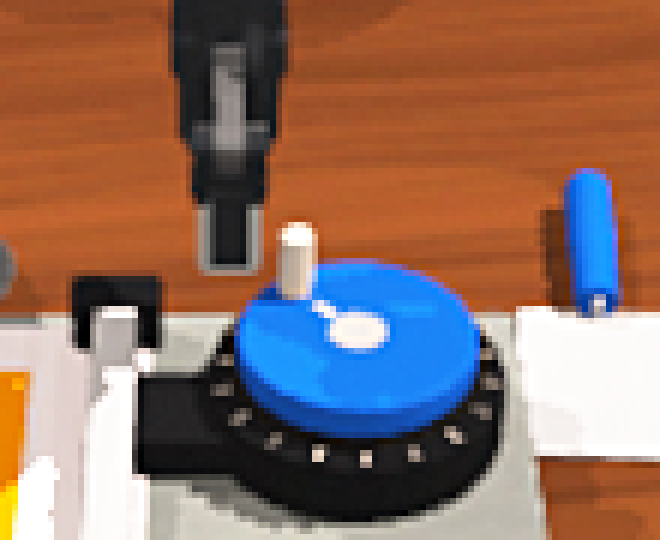

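The fingertip (px 230,235) is level with the peg (px 297,260), with a gap of about 6 mm. I'll push the first click slowly.

```bash
python3 -m jog '[{"linear":[0,0.01,0],"rotation":[0,0,0],"grip":0},{"linear":[0,0.017,0],"rotation":[0,0,0],"grip":0},{"linear":[0,0.021,0],"rotation":[0,0,0],"grip":0},{"linear":[0,0.025,0],"rotation":[0,0,0],"grip":0},{"linear":[0,0.028,0],"rotation":[0,0,0],"grip":0},{"linear":[0,0.031,0],"rotation":[0,0,0],"grip":0},{"linear":[0,0.031,0],"rotation":[0,0,0],"grip":0}]'; python3 look.py b
```

```text
time_s: 3.42
eef_pos: [530.7, 111.2, 94.5]
ee_rot: [0.705, 0.055, 0.705, -0.057]
force: [-4.1, -8.6, 4.7]
grip_width: 0.003
3.4667 [530.65939474 111.17930433  94.43408379] [-5.49710676 -9.36165991  4.71061416]
s -37.39918174522214 lat -27.65408947081772 Fn -10.10686864487413 Fe -3.9707225299412223
peg? 23 [539.73006609 128.86342886 108.37204946] angle -148.17837536855066
```

View pics/s_b.png

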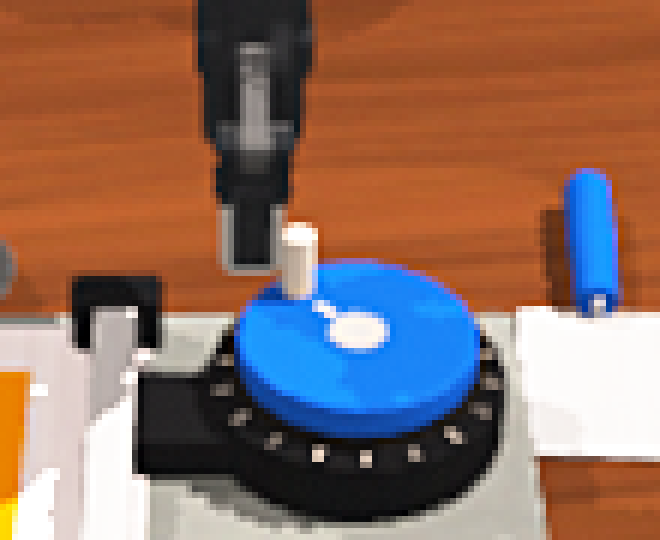

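The fingertip is touching the peg (px 285,260). The force is about 11 N and the dial hasn't clicked yet. I'll follow the arc tangent to keep the force down.

```bash
python3 -m jog '[{"linear":[0,0.004,-0.004],"rotation":[0,0,0],"grip":0},{"linear":[0,0.007,-0.006],"rotation":[0,0,0],"grip":0},{"linear":[0,0.010,-0.008],"rotation":[0,0,0],"grip":0},{"linear":[0,0.013,-0.010],"rotation":[0,0,0],"grip":0}]'; python3 look.py c
```

```text
time_s: 3.8
eef_pos: [527.9, 114.8, 94.5]
ee_rot: [0.704, 0.054, 0.705, -0.057]
force: [-2.5, -5.0, 1.9]
grip_width: 0.003
3.85 [527.76570131 115.11499962  94.43933201] [-2.27199577 -3.16243874  1.11684914]
s -33.96213096789553 lat -31.127027047901336 Fn -3.4789208126329747 Fe -1.751391374404079
peg? 22 [537.34234358 132.14057898 108.3417617 ] angle -156.21776139118805
```

View pics/s_c.png

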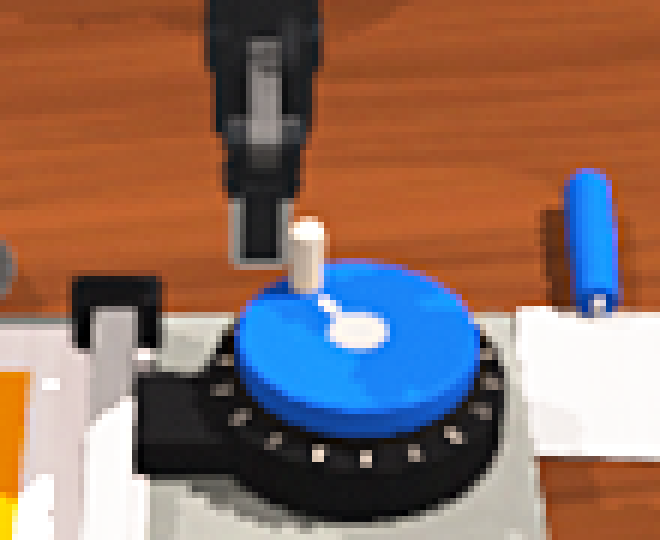

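The peg has moved to px (307,255) and the force is falling (3.9 N), so it's nearly half-way. A little more.

```bash
python3 -m jog '[{"linear":[0,0.004,-0.002],"rotation":[0,0,0],"grip":0},{"linear":[0,0.006,-0.003],"rotation":[0,0,0],"grip":0},{"linear":[0,0.008,-0.003],"rotation":[0,0,0],"grip":0},{"linear":[0,0.008,-0.003],"rotation":[0,0,0],"grip":0}]'; python3 look.py d
```

```text
time_s: 4.18
eef_pos: [527.4, 118.0, 94.4]
ee_rot: [0.704, 0.054, 0.705, -0.057]
force: [0.7, -0.1, -0.7]
grip_width: 0.001
4.2333 [527.34643045 117.8805005   94.40075795] [ 0.94167629  0.08769818 -0.45020026]
s -31.29522235978797 lat -31.97268479338277 Fn 0.2335473036841689 Fe 0.9166952564909422
peg? 20 [535.31020442 139.05617471 108.19931831] angle -170.546432441829
```

View pics/s_d.png

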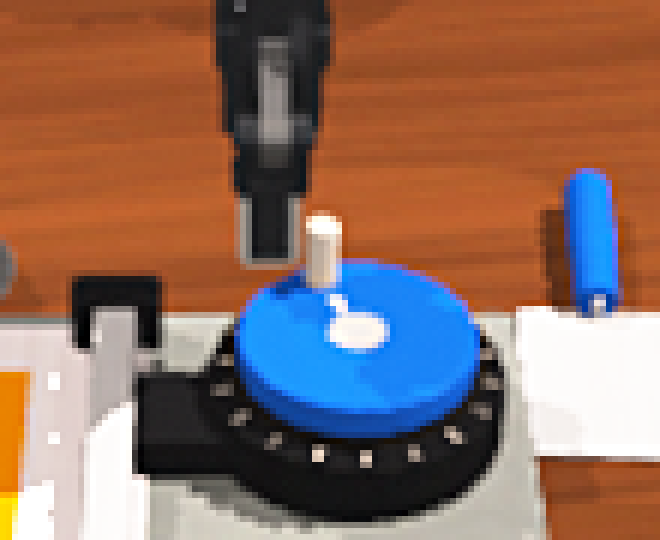

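Click 1 is done: the peg snapped to px (323,252), there's a gap behind it and the force is zero. Now click 2.

```bash
python3 -m jog '[{"linear":[0,0.005,0],"rotation":[0,0,0],"grip":0},{"linear":[0,0.010,0],"rotation":[0,0,0],"grip":0},{"linear":[0,0.014,-0.001],"rotation":[0,0,0],"grip":0},{"linear":[0,0.018,-0.002],"rotation":[0,0,0],"grip":0},{"linear":[0,0.022,-0.004],"rotation":[0,0,0],"grip":0},{"linear":[0,0.025,-0.005],"rotation":[0,0,0],"grip":0},{"linear":[0,0.028,-0.005],"rotation":[0,0,0],"grip":0},{"linear":[0,0.031,-0.005],"rotation":[0,0,0],"grip":0},{"linear":[0,0.031,-0.005],"rotation":[0,0,0],"grip":0}]'; python3 look.py e
```

```text
time_s: 4.98
eef_pos: [527.6, 127.7, 94.4]
ee_rot: [0.705, 0.055, 0.705, -0.057]
force: [-0.3, -0.2, 0.5]
grip_width: 0.002
5.0333 [527.6003868  127.57145585  94.45146513] [ 0.36345595 -1.32154131 -0.82210117]
s -21.68094127576724 lat -33.23356495669826 Fn -1.2489836823516416 Fe 0.565254919327545
peg? 20 [535.38465491 150.08012745 107.71882007] angle 167.53729597081266
```

View pics/s_e.png

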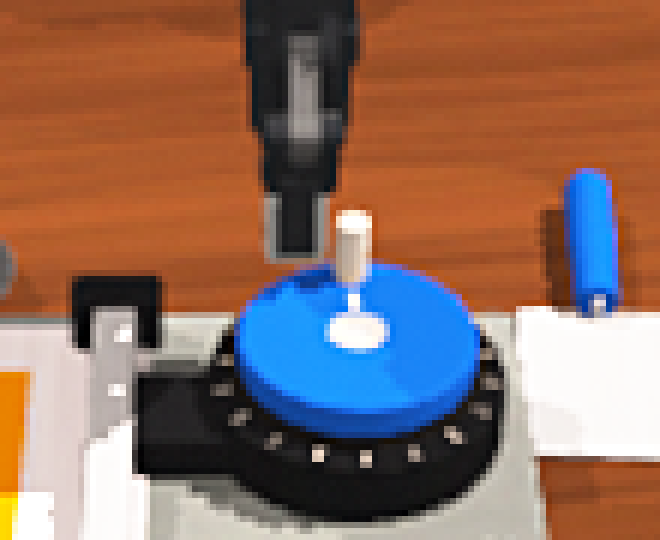

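Click 2 is done: the peg is at px (354,245), free of the finger. Now click 3.

```bash
python3 -m jog '[{"linear":[0,0.005,0],"rotation":[0,0,0],"grip":0},{"linear":[0,0.010,0],"rotation":[0,0,0],"grip":0},{"linear":[0,0.014,0],"rotation":[0,0,0],"grip":0},{"linear":[0,0.018,0],"rotation":[0,0,0],"grip":0},{"linear":[0,0.022,0],"rotation":[0,0,0],"grip":0},{"linear":[0,0.026,0.001],"rotation":[0,0,0],"grip":0},{"linear":[0,0.029,0.002],"rotation":[0,0,0],"grip":0},{"linear":[0,0.032,0.003],"rotation":[0,0,0],"grip":0},{"linear":[0,0.035,0.003],"rotation":[0,0,0],"grip":0},{"linear":[0,0.035,0.003],"rotation":[0,0,0],"grip":0}]'; python3 look.py f
```

```text
time_s: 5.87
eef_pos: [530.4, 138.2, 94.5]
ee_rot: [0.705, 0.055, 0.705, -0.057]
force: [-0.1, 0.3, 0.2]
grip_width: -0.002
5.9167 [530.36542081 138.08632245  94.49586272] [0.46585351 0.44328806 0.38603162]
s -10.860907770764818 lat -32.14203054053009 Fn 0.5106417489671151 Fe 0.3911103334501114
peg? 20 [538.30578337 160.50254714 108.01454561] angle 146.76916999718935
```

View pics/s_f.png

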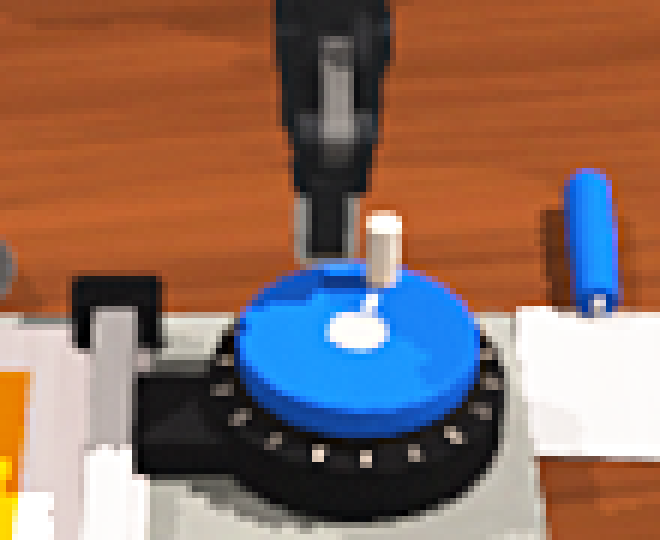

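Click 3 is done: the peg is at px (383,250), the force is about zero, and the measured chord steps are about 11 mm each. The last click goes in two cautious stages.

```bash
python3 -m jog '[{"linear":[0,0.005,0],"rotation":[0,0,0],"grip":0},{"linear":[0,0.010,0],"rotation":[0,0,0],"grip":0},{"linear":[0,0.014,0],"rotation":[0,0,0],"grip":0},{"linear":[0,0.017,0.001],"rotation":[0,0,0],"grip":0},{"linear":[0,0.020,0.003],"rotation":[0,0,0],"grip":0},{"linear":[0,0.023,0.004],"rotation":[0,0,0],"grip":0},{"linear":[0,0.026,0.006],"rotation":[0,0,0],"grip":0},{"linear":[0,0.029,0.007],"rotation":[0,0,0],"grip":0},{"linear":[0,0.029,0.007],"rotation":[0,0,0],"grip":0}]'; python3 look.py g
```

```text
time_s: 6.67
eef_pos: [533.8, 146.6, 94.4]
ee_rot: [0.705, 0.055, 0.705, -0.056]
force: [-0.5, -0.4, -0.6]
grip_width: 0.003
6.7167 [533.85863038 146.55449968  94.38628943] [-1.14156607  0.3160723  -0.65383409]
s -1.9494079786285723 lat -30.011775132572296 Fn 0.13419512078076468 Fe -1.1771745588846978
peg? 20 [541.41867914 164.40608751 108.30885603] angle 137.36477657628868
```

View pics/s_g.png

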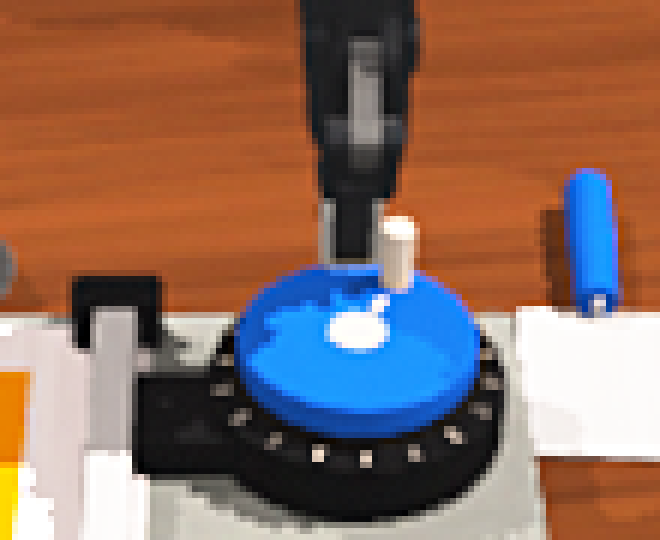

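The peg is at px (398,252), about half-way, still touching the finger with almost no force. I'll nudge it another 1.5 mm.

```bash
python3 -m jog '[{"linear":[0,0.003,0.002],"rotation":[0,0,0],"grip":0},{"linear":[0,0.005,0.003],"rotation":[0,0,0],"grip":0},{"linear":[0,0.005,0.003],"rotation":[0,0,0],"grip":0},{"linear":[0,0.005,0.003],"rotation":[0,0,0],"grip":0}]'; python3 look.py h
```

```text
time_s: 7.05
eef_pos: [535.2, 148.0, 94.5]
ee_rot: [0.705, 0.055, 0.705, -0.056]
force: [0.3, -0.3, -1.0]
grip_width: -0.0
7.1 [535.10059759 148.00360394  94.44049777] [-0.78149065  0.02047478  0.54637014]
s -0.32394607980275797 lat -29.01077179126242 Fn -0.10168345499063541 Fe -0.7753068274282956
peg? 17 [544.40695769 169.44807379 108.18672493] angle 127.09368480123665
```

View pics/s_h.png

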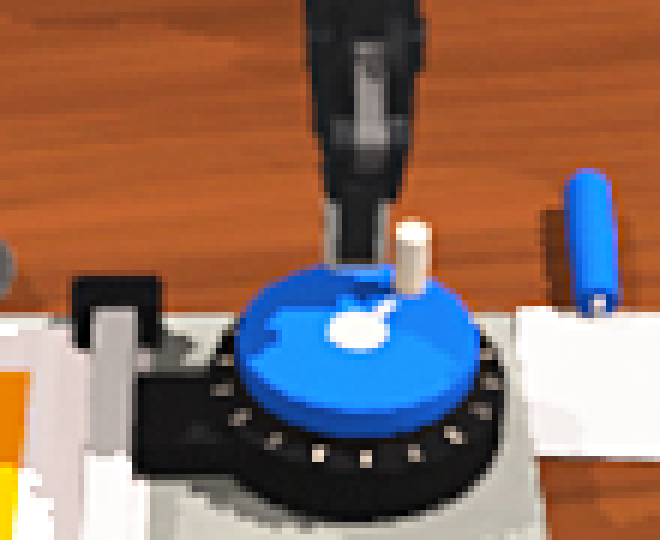

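The dial snapped to the fourth stop: the peg is at px (413,258) with a gap behind it. I'll back off, go up and check from above.

```bash
python3 -m jog '[{"linear":[0,-0.02,0],"rotation":[0,0,0],"grip":0},{"linear":[0,-0.04,0],"rotation":[0,0,0],"grip":0},{"linear":[-0.05,-0.04,0],"rotation":[0,0,0],"grip":0},{"linear":[-0.15,-0.04,0],"rotation":[0,0,0],"grip":0},{"linear":[-0.28,-0.04,0],"rotation":[0,0,0],"grip":0},{"linear":[-0.4,-0.04,0],"rotation":[0,0,0],"grip":0},{"linear":[-0.45,-0.04,0],"rotation":[0,0,0],"grip":0},{"linear":[-0.45,-0.2,-0.2],"rotation":[0,0,0],"grip":0},{"linear":[-0.45,-0.4,-0.4],"rotation":[0,0,0],"grip":0},{"linear":[-0.45,-0.6,-0.5],"rotation":[0,0,0],"grip":0},{"linear":[-0.45,-0.6,-0.5],"rotation":[0,0,0],"grip":0},{"linear":[-0.45,-0.6,-0.5],"rotation":[0,0,0],"grip":0},{"linear":[-0.45,-0.6,-0.5],"rotation":[0,0,0],"grip":0},{"linear":[-0.45,-0.6,-0.5],"rotation":[0,0,0],"grip":0}]'
python3 - <<'E'
from h import *
p,d=capture("top");p0=np.load("top0.npz")["p"]
cv2.imwrite("pics/top9.png",p[...,::-1])
u,v=221,188
cv2.imwrite("pics/top9z.png",cv2.resize(p[v-35:v+35,u-45:u+45,::-1],None,fx=8,fy=8,interpolation=cv2.INTER_NEAREST))
r=slice(120,260),slice(130,325)
df=np.abs(p.astype(int)-p0).max(-1)
a=np.hstack([p0[r],p[r]]);cv2.imwrite("pics/cmp.png",cv2.resize(a[...,::-1],None,fx=2,fy=2))
E
```

```text
time_s: 8.27
eef_pos: [356.7, -7.8, 229.9]
ee_rot: [0.705, 0.056, 0.704, -0.058]
force: [-0.7, 0.4, 0.2]
grip_width: -0.002
```

View pics/top9z.png

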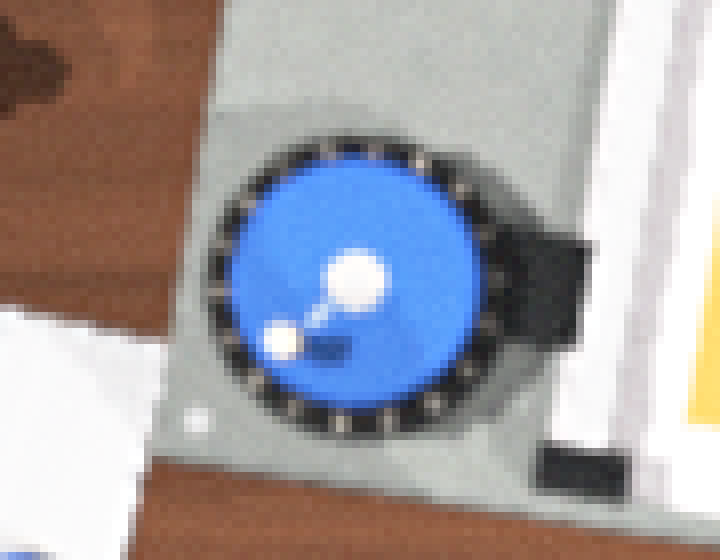

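View pics/cmp.png

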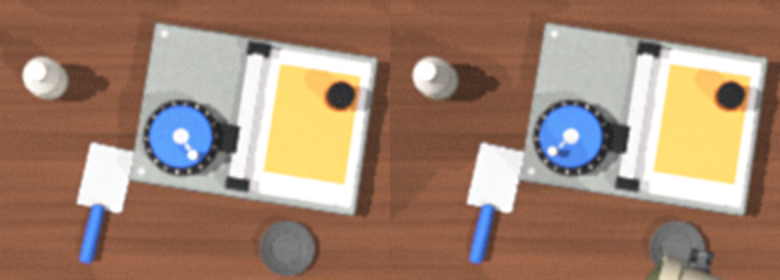

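Run:
```python
from h import *
a=at_z("top",219.9,187.5,84)
for u,v in((225.9,197.0),(210.75,195.25)):
    b=at_z("top",u,v,110);print(b,np.hypot(*(b-a)[:2]),np.degrees(np.arctan2(*(b-a)[1::-1])))
s=sense();print(s["time_s"],np.abs(s["dq"]).max(),s["force"])
```

```text
[536.83187836 125.06218949 110.        ] 32.834444626526036 -147.6019645938179
[541.47095177 166.07521675 110.        ] 32.88483777092842 134.5862474171576
8.3167 0.052511526102065775 [-0.33430903  0.79369226  0.9589646 ]
```

The top view puts the peg at px (211,195). The turn is -147.6° to -225.4°, or 77.8° clockwise, which matches four clicks within pixel error. The bottle, jar, dish and spatula haven't moved, and the arm is clear, so I'm handing in.

```bash
python3 -m jog '[{"linear":[0,0,0],"rotation":[0,0,0],"grip":0},{"linear":[0,0,0],"rotation":[0,0,0],"grip":0},{"linear":[0,0,0],"rotation":[0,0,0],"grip":0}]'; python3 -c "
from rig import finish_job;print(finish_job())"
```

```text
time_s: 8.57
eef_pos: [358.5, -6.6, 230.0]
ee_rot: [0.705, 0.055, 0.704, -0.057]
force: [-0.7, 0.6, 0.3]
grip_width: -0.003
the job is handed in; nothing more can be done
None
```

I turned the dial four clicks clockwise by pushing the side of the peg with the shut fingertips, then backed off, lifted clear and handed in at about 8.6 s. The hand-in gave no verdict.

- **Clicks:** I saw the peg snap into each of the four stops. The largest push I read was about 12 N, though force was only read at the end of each move.
- **Final angle:** The last top view shows a turn of about 78°, against 80° for four clicks; the 2° difference is within pixel error. The scene camera gave about 89°. I judged that too high, because it sees only one side of the peg and its first step came out too large.
- **Other objects:** By eye, the bottle, jar and spatula look unmoved in the before and after pictures. The dish does too, but the arm partly hid it in the last one. I did not measure any of them.
- **Contact:** The arm was clear at the end, with force readings at noise level.

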